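# Sweep the wheel bearings through the gate into the slot

## Robot

A 6-joint arm with a two-finger parallel gripper is mounted at the origin on the work surface. World frame = base frame: x ahead of the robot, y to its left, z up, the work surface at z = 0. Lengths are in mm, angles in rad, forces in N, time in s.
With the tool pointing down it reaches from about 350 to 875 mm from the base axis. Payload 4.2 kg.
Tool frame: the origin (TCP) lies at the very end of the fingers, on their centre line; the grasp point (between the pads) lies 19 mm behind it; z points along the fingers, y is the line along which they close (so a half turn about z gives the same grasp; the last joint's range is limited). The gripper opens to 85 mm and grips with 20 to 120 N. Pads are 22 mm wide; open, the fingers measure 114 mm over their backs; the gripper's body (76 mm by 85 mm) begins 54 mm behind the grasp point. The pads swing forward as they close: fully open they stand 13 mm farther back than shut.
Start: joints at [1.386, 0.385, 0.008, 0, -1.194, -0.259], TCP at [268.325, 564.447, 231.312] pointing down, gripper open.
Joint ranges: [-3.14, 3.14], [-1.21, 2.06], [-1.07, 1.41], [-3.16, 2.05], [-2.99, -0.16], [-3.1, 3.1]. Speed limits (rad/s): [2.79, 2.79, 3.14, 3.14, 3.14, 3.14].

## Interface

Orientations are given as a unit quaternion [x, y, z, w].
In Python, from bench import arm gives the robot as it stands.
- The arm moves only by the tool servo_tool, never from a script. Its argument "rows" is a list that holds one entry, the list of rows, each a list of 7 numbers: the finger opening in mm, from 0 to 85.4, then the shift along the tool's x, y, z in mm, then the turn, a rotation vector about the tool's x, y, z in rad. A call has 1 to 10 rows; each row is the pose to reach, as a shift and turn from the pose commanded when the call began, along the tool's axes at that moment; what a row does not reach only later rows make up. A row lasts 1/8 s, in which the tool goes at most 62.5 mm and 10.7 degrees, less where a joint would pass 70% of its speed; a pose out of reach is approached as far as the arm can. A call with a gripper value outside its range is refused whole. The fingers move at their own pace and stop on an object; the grip force is fixed at half the most. Time passes only in rows, so rows that repeat a pose let the fingers close. It gives the time, the measured TCP pose, the force, the opening and the grip force at its end, in the units of the state.
- arm.read_state(): the state, without advancing time (a new reading comes with each control period).
- arm.get_image(name): name is "scene" or "top" or "wrist"; returns the picture (384x512x3 uint8, red, green, blue); there is no depth.
- arm.camera_params(name): a dict with "intrinsics" (3x3 intrinsics, pixels), "R" (3x3) and "t" (3): a world point X has camera coordinates R X + t. Camera axes: x right, y down, z forward; pixel columns grow to the right and rows downward; lengths in mm; the calibration is good to about 2 mm. A picture is of the moment at which its call begins: read the wrist's pose just before it. camera_params takes no time and is no camera call; for the wrist camera it gives the pose at the moment of the call.
- arm.job_done(): hands the job in; it is judged then, once.
The state is a dict: "clock": time; "joints": joint angles; "joint_vel": joint speeds; "joint_efforts": joint torques, N m; "position": TCP position; "ee_rot": TCP orientation; "contact_force": force on the tool from outside, world axes, zero at the start; "wrist_torque": the same for the moment, N m; "gripper_width": finger opening in mm; "grasp_force": force on a finger pad.
Only numpy, scipy, OpenCV 4.12 (cv2) and the standard library are available. Lean on these libraries where they do the work, as an engineer would, in place of code of your own. Each camera call takes 0.05 s, during which the arm holds its last target. There are 200 camera calls.

## Task

With the fingertips, sweep the three steel bearings across the sorting tray and through the yellow gate, one at a time, so that each drops into the slot behind it. Do not lift anything: only push. Leave the orange cap in the pen and everything else where it stands.

Things in the scene. Friction and masses are not known exactly. Their poses are not given: they have to be found in the camera images.
- tray: fixed parts tray, 230 x 292 mm; origin at its underside, x axis from pen through gate to slot, z up. The pen is a flat aluminium deck 60 mm up, x -110 to 50 mm, y -140 to 140 mm. Blue fences round it rise 18 mm above the deck; so does the yellow wall, 8 mm thick (x 50 to 58 mm), on its +x side, which has the gate. The deck ends at x = 58 mm, where the slot begins, between blue shoulders 78 mm high
- gate (a point): middle of the gate, the only opening in the yellow wall, 46 mm wide, at deck level (tray x = 54 mm, y = 0, z = 60 mm); axes as the tray's
- slot (a point): centre of the slot's floor (tray x = 82 mm, y = 0). The slot is a well 48 mm long in tray x (58 to 106 mm) and 90 mm wide in tray y, 57 mm deep below the deck, closed all round, with an 18 mm fence above deck level behind it
- cap: round orange plastic cap, 32 mm across, 12 mm high, about 15 g, loose in the pen; origin at the centre of its underside, z up. It stays in the pen
- socket: steel wrench socket, 24 mm across, 36 mm high, standing loose on the tray's left (+y) shoulder (78 mm up); origin at its underside. Leave alone
- spray: spray can, 58 mm across, 190 mm high, standing on the bench; origin at its underside. Leave alone
- cleaner: orange bottle, 60 mm across, 170 mm high, standing on the bench; origin at its underside. Leave alone
- mug: white mug, 80 mm across, 95 mm high, standing on the bench; origin at its underside. Leave alone
- driver: screwdriver with red handle lying on the bench beyond the tray, handle towards its own -x; origin at its underside. Leave alone
- wrench: steel wrench lying on the bench right of the tray; origin at its underside. Leave alone
- grip: black rubber handlebar grip, a tube 34 mm across, 110 mm high, standing on the bench; origin at its underside. Leave alone
- bearing_a: sealed steel ball bearing with a dark seal ring, a flat disc 32 mm across, 10 mm thick, about 37 g, lying loose in the pen; origin at the centre of its underside, z up. It slides when pushed from the side
- bearing_b: sealed steel ball bearing with a dark seal ring, a flat disc 32 mm across, 10 mm thick, about 37 g, lying loose in the pen; origin at the centre of its underside, z up. It slides when pushed from the side
- bearing_c: sealed steel ball bearing with a dark seal ring, a flat disc 32 mm across, 10 mm thick, about 37 g, lying loose in the pen; origin at the centre of its underside, z up. It slides when pushed from the side

How it is judged (in metres and radians):
On the way, in this order (a step that is already met when the one before it is completed fails the run):
1. one bearing lies in the slot, the others do not yet (((x of bearing_a in the frame of tray between 0.056 and 0.108 m and y of bearing_a in the frame of tray between -0.047 and 0.047 m and z of bearing_a in the frame of tray below 0.05 m) or (x of bearing_b in the frame of tray between 0.056 and 0.108 m and y of bearing_b in the frame of tray between -0.047 and 0.047 m and z of bearing_b in the frame of tray below 0.05 m) or (x of bearing_c in the frame of tray between 0.056 and 0.108 m and y of bearing_c in the frame of tray between -0.047 and 0.047 m and z of bearing_c in the frame of tray below 0.05 m))), for 0.2 s.
2. a second bearing lies in the slot, the third not yet ((((x of bearing_a in the frame of tray between 0.056 and 0.108 m and y of bearing_a in the frame of tray between -0.047 and 0.047 m and z of bearing_a in the frame of tray below 0.05 m) and (x of bearing_b in the frame of tray between 0.056 and 0.108 m and y of bearing_b in the frame of tray between -0.047 and 0.047 m and z of bearing_b in the frame of tray below 0.05 m)) or ((x of bearing_a in the frame of tray between 0.056 and 0.108 m and y of bearing_a in the frame of tray between -0.047 and 0.047 m and z of bearing_a in the frame of tray below 0.05 m) and (x of bearing_c in the frame of tray between 0.056 and 0.108 m and y of bearing_c in the frame of tray between -0.047 and 0.047 m and z of bearing_c in the frame of tray below 0.05 m)) or ((x of bearing_b in the frame of tray between 0.056 and 0.108 m and y of bearing_b in the frame of tray between -0.047 and 0.047 m and z of bearing_b in the frame of tray below 0.05 m) and (x of bearing_c in the frame of tray between 0.056 and 0.108 m and y of bearing_c in the frame of tray between -0.047 and 0.047 m and z of bearing_c in the frame of tray below 0.05 m)))), for 0.2 s.
3. the third bearing lies in the slot (x of bearing_a in the frame of tray between 0.056 and 0.108 m and y of bearing_a in the frame of tray between -0.047 and 0.047 m and z of each of bearing_a, bearing_b, bearing_c in the frame of tray below 0.05 m and x of bearing_b in the frame of tray between 0.056 and 0.108 m and y of bearing_b in the frame of tray between -0.047 and 0.047 m and x of bearing_c in the frame of tray between 0.056 and 0.108 m and y of bearing_c in the frame of tray between -0.047 and 0.047 m), for 0.2 s.
At the end, for the whole second after the job is handed in: All three bearings lie at rest in the slot, their undersides' centres at least 10 mm below deck level; the orange cap lies at rest in the pen on the deck; the socket, can, bottle, mug, screwdriver, wrench and rubber grip are within 15 mm of where they started (all of step 3 and x of cap in the frame of tray between -0.11 and 0.05 m and y of cap in the frame of tray between -0.14 and 0.14 m and z of cap in the frame of tray between 0.05 and 0.072 m and linear speed of each of bearing_a, bearing_b, bearing_c, cap below 0.02 m/s and distance of each of spray, cleaner, mug, driver, wrench, grip, socket from where it was at the start of the episode below 0.015 m); the robot touches nothing.
It fails at once if a bearing or the cap is lifted more than 12 mm off the deck (z of any of bearing_a, bearing_b, bearing_c, cap in the frame of tray above 0.072 m).
It fails at once if the orange cap leaves the pen (x of cap in the frame of tray above 0.056 m or z of cap in the frame of tray below 0.045 m).
It fails at once if a bystander is moved more than 15 mm (distance of any of spray, cleaner, mug, driver, wrench, grip, socket from where it was at the start of the episode above 0.015 m).
It also fails if it takes over 58 s, if anything falls off the work surface, if the arm or the gripper's body presses on something with over 40 N, if the wrist force passes 120 N, or if a joint passes its speed limit or range.

## Working session

There is one attempt and no reset: what is moved stays moved. The work goes in short steps, Python scripts to look and compute and a tool call to move; the robot and the scene stay as the last step left them, time stands still between calls to the robot, and variables do not carry over. Pictures are saved under pics/ and viewed, at most 10 in all, crops included, and the job is handed in when it is done.

Besides the shell and the picture viewer there is one more tool, called after ">>>" by a JSON object that holds its "api" and its "payload", one argument or row to a line. servo_tool: Moves the arm, as the interface text tells. Its arguments: {"type":"object","properties":{"rows":{"type":"array"}},"required":["rows"]}

```bash
mkdir -p pics
python3 - <<'E'
from bench import arm
import cv2
for n in ("top","scene"):
    p=arm.camera_params(n);print(n,p)
    cv2.imwrite(f"pics/{n}0.png",arm.get_image(n)[:,:,::-1])
s=arm.read_state();print(s)
E
```

```text
top {'intrinsics': array([[351.32710582,   0.        , 258.03975827],
       [  0.        , 351.32710582, 189.55464034],
       [  0.        ,   0.        ,   1.        ]]), 'R': array([[ 0.01436821, -0.99989073,  0.0034746 ],
       [-0.98960981, -0.01471748, -0.14302384],
       [ 0.14305935, -0.0013835 , -0.98971314]]), 't': array([-24.9741336 , 590.80172751, 953.9707301 ])}
scene {'intrinsics': array([[421.17706442,   0.        , 255.83922597],
       [  0.        , 421.17706442, 190.30171693],
       [  0.        ,   0.        ,   1.        ]]), 'R': array([[-0.80169666,  0.59755871,  0.01435471],
       [ 0.41898327,  0.57891993, -0.69950321],
       [-0.42630446, -0.554775  , -0.71448527]]), 't': array([ 491.84480881, -186.59824696, 1738.8027531 ])}
{'clock': 0.1, 'joints': array([ 1.38560236e+00,  3.85462001e-01,  6.76644191e-03, -4.05716883e-04,
       -1.19400329e+00, -2.58574725e-01]), 'joint_vel': array([-0.00011018, -0.00066618,  0.00271649,  0.00123805,  0.00051528,
        0.00162281]), 'joint_efforts': array([-1.31815577e-03, -3.93319452e+01,  1.88931245e+01,  4.19801161e+00,
       -2.60523171e-03,  3.07774243e-06]), 'position': array([268.12429063, 563.9916616 , 230.34752646]), 'ee_rot': array([ 9.75467571e-01, -2.20141042e-01, -1.53535558e-04,  9.57536102e-04]), 'contact_force': array([-0.14071114,  0.22674785, -0.29758458]), 'wrist_torque': array([-0.07797315, -0.00192888, -0.0040509 ]), 'grasp_force': 0.0, 'gripper_width': 85.1114320285208}
```

View pics/top0.png

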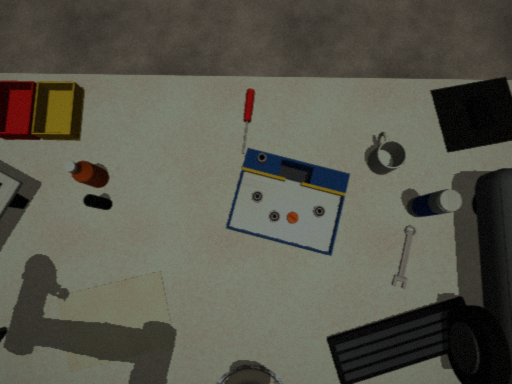

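View pics/scene0.png

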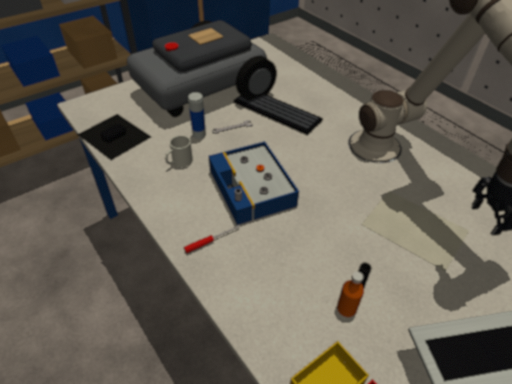

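The top view shows the tray at columns 227–350, rows 148–255. The bearings are near (257,197), (275,216) and (319,211), the cap is at (293,217), the gate is near (295,183), and the socket is at (262,157). I'll measure these more precisely.

```bash
cat > h.py <<'E'
import numpy as np, cv2
from bench import arm
def cam(n):
    p=arm.camera_params(n); return p["intrinsics"],p["R"],p["t"]
def back(P,uv,z):
    K,R,t=P; d=R.T@np.linalg.solve(K,[uv[0],uv[1],1.]); c=-R.T@t
    return c+d*(z-c[2])/d[2]
def proj(P,X):
    K,R,t=P; q=K@(R@np.asarray(X,float)+t); return q[:2]/q[2]
E
python3 - <<'E'
from h import *
im=cv2.imread("pics/top0.png"); P=cam("top")
c=im[140:262,220:360]; cv2.imwrite("pics/crop.png",cv2.resize(c,None,fx=5,fy=4.9,interpolation=cv2.INTER_CUBIC) if 0 else cv2.resize(c,(700,600) and (686,598),interpolation=cv2.INTER_CUBIC))
hsv=cv2.cvtColor(im,cv2.COLOR_BGR2HSV)
m=cv2.inRange(hsv,(100,120,50),(125,255,255)); m[:,:220]=0;m[:,360:]=0;m[:140]=0;m[262:]=0
pts=np.argwhere(m)[:,::-1].astype(np.float32)
W=np.array([back(P,p,78)[:2] for p in pts],np.float32)
r=cv2.minAreaRect(W);print("rect",r)
print(cv2.boxPoints(r))
for n,uv,z in [("b1",(257,197),70),("b2",(275,216),70),("b3",(319,211),70),("cap",(293,217),72),("sock",(262,157),114)]:
    print(n,back(P,uv,z).round(1))
m=cv2.inRange(hsv,(20,120,80),(32,255,255)); m[:,:230]=0;m[:,360:]=0;m[:140]=0;m[262:]=0
n,l,s,ce=cv2.connectedComponentsWithStats(m)
for i in range(1,n):
    if s[i,4]>5: print("yel",s[i],ce[i],back(P,ce[i],78).round(1))
E
```

```text
rect ((557.7564697265625, -98.6246337890625), (288.87078857421875, 227.62942504882812), 76.21332550048828)
[[ 412.80075  -211.7759  ]
 [ 633.87213  -266.02173 ]
 [ 702.71216    14.526627]
 [ 481.6408     68.77246 ]]
b1 [566.4 -13.7  70. ]
b2 [514.9 -63.6  70. ]
b3 [ 530.4 -183.8   70. ]
cap [ 512.8 -112.5   72. ]
sock [668.6 -25.5 114. ]
yel [242 167  44  14 131] [263.51145038 173.36641221] [631.2 -30.7  78. ]
yel [301 182  44  14 131] [322.36641221 188.47328244] [ 591.6 -192.3   78. ]
```

View pics/crop.png

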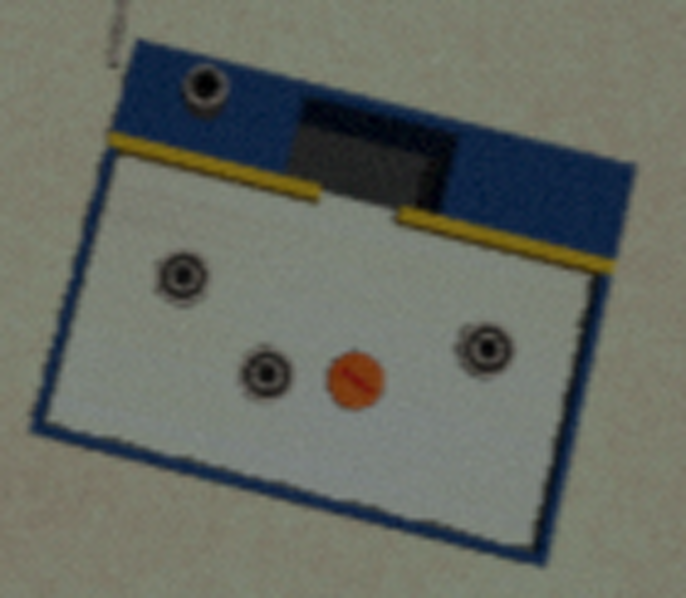

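The tray origin is at about (558, −98.6) with yaw −13.8°. In tray coordinates the bearings are at about (−12, 84), (−50, 24) and (−6, −89), with the cap at (−40, −24). I'll push with the fingers about 11 mm apart, so that they cradle the disc and still fit through the gate.

```bash
cat >> h.py <<'E'
import json,os,sys
from scipy.spatial.transform import Rotation as Ro
O=np.array([558.,-98.6]); A=np.deg2rad(-13.8); ex=np.array([np.cos(A),np.sin(A)]); ey=np.array([-ex[1],ex[0]])
def t2w(x,y): return O+x*ex+y*ey
def w2t(p): d=np.asarray(p)[:2]-O; return np.array([d@ex,d@ey])
def cmd():  # last commanded (x,y,z,yaw deg)
    return json.load(open("cmd.json")) if os.path.exists("cmd.json") else [268.325,564.447,231.312,-25.44]
def plan(*goals):
    """goals (tray x, tray y, z, tray yaw deg): prints shift/turn from last commanded pose; stores the last"""
    c=cmd(); R=Ro.from_euler("zx",[c[3],180],degrees=True)
    for g in goals:
        w=[*t2w(g[0],g[1]),g[2]]; s=R.inv().apply(np.array(w)-c[:3])
        print(g,"->",s.round(1),"rz",round(float(-np.deg2rad(g[3]-13.8-c[3])),3))
    json.dump([*w,g[3]-13.8],open("cmd.json","w"))
E
python3 - <<'E'
from h import *
plan((-84,32,110,-13.5))
E
```

```text
(-84, 32, 110, -13.5) -> [-68.1 645.3 121.3] rz 0.032
```

>>> {"api": "servo_tool", "payload": {
  "rows": [
    [[11,-7,65,0,0,0,0.03],[11,-14,129,0,0,0,0.03],[11,-20,194,0,0,0,0.03],[11,-27,258,0,0,0,0.03],[11,-34,323,0,0,0,0.03],[11,-41,387,10,0,0,0.03],[11,-48,452,40,0,0,0.03],[11,-55,516,70,0,0,0.03],[11,-61,581,100,0,0,0.03],[11,-68,645,121,0,0,0.03]]
  ]
}}

```text
clock: 1.35
position: [-9.2, 179.3, 151.2]
ee_rot: [0.974, -0.225, -0.032, 0.003]
contact_force: [-3.2, -0.1, 0.5]
gripper_width: 10.9
grasp_force: 0.0
```

>>> {"api": "servo_tool", "payload": {
  "rows": [
    [[11,0,0,0,0,0,0],[11,0,0,0,0,0,0]]
  ]
}}

```text
clock: 1.6
position: [-2.4, 178.7, 146.3]
ee_rot: [0.971, -0.24, -0.001, 0.011]
contact_force: [0.4, 0.4, 0.6]
gripper_width: 11.1
grasp_force: 0.0
```

Run:
```python
from h import *
s=arm.read_state(); print(cmd(),s["position"],s["gripper_width"],s["joints"].round(2),Ro.from_quat(s["ee_rot"]).as_matrix()[:,0])
P=cam("wrist"); im=arm.get_image("wrist")[:,:,::-1].copy(); print(P)
cv2.imwrite("pics/w1.png",im)
for n,(x,y,z) in dict(b1=(-12,84,70),b2=(-50,24,70),b3=(-6,-89,70),cap=(-40,-24,72),gL=(50,23,78),gR=(50,-23,78)).items(): print(n,proj(P,[*t2w(x,y),z]).round())
```

```text
[484.05779113010516, -47.48689260629084, 110, -27.3] [ -2.36093423 178.67720391 146.30593271] 11.103694115869152 [ 2.61 -0.5  -1.02 -0.03 -1.06 -1.52] [ 0.88524242 -0.46511203  0.0040819 ]
(array([[317.2263465 ,   0.        , 252.79550219],
       [  0.        , 317.2263465 , 191.26962212],
       [  0.        ,   0.        ,   1.        ]]), array([[-0.46574891, -0.88464607,  0.02189273],
       [-0.83509565,  0.44757653,  0.31982886],
       [-0.29273401,  0.13067742, -0.94722236]]), array([155.59155785, -96.16895283, 276.13185767]))
b1 [ -455. -3969.]
b2 [   85. -3137.]
b3 [ 1007. -6061.]
cap [  382. -3887.]
gL [ -1112. -16875.]
gR [    71. -22276.]
```

View pics/w1.png

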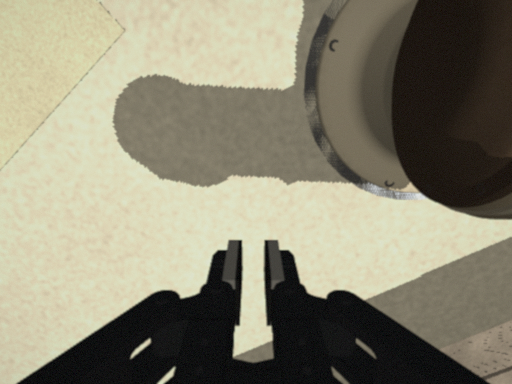

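The wrist view shows only bench and the robot base. My planner had the Euler order wrong, so the arm went toward the base. It touched nothing. I'll fix that and base every plan on the full measured pose.

```bash
python3 - <<'E'
s=open("h.py").read(); i=s.index("def cmd()")
s=s[:i]+'''def plan(*goals):
    """goals (tray x, y, z, tray yaw deg): shift / turn from the measured pose, tool axes"""
    st=arm.read_state(); p=st["position"]; R=Ro.from_quat(st["ee_rot"])
    print("now",w2t(p).round(1),p[2].round(1),"yaw",np.degrees(np.arctan2(*R.as_matrix()[[1,0],0])).round(1)+13.8)
    for g in goals:
        w=[*t2w(g[0],g[1]),g[2]]; s=R.inv().apply(np.array(w)-p)
        G=Ro.from_euler("ZX",[g[3]-13.8,180],degrees=True)
        print(g,"->",s.round(1),"rot",(R.inv()*G).as_rotvec().round(3))
'''
open("h.py","w").write(s)
E
python3 - <<'E'
from h import *
a=w2t([268,564]);b=w2t([420,300]);plan((*a,231,-11.6),(*b,200,-13.5),(-84,32,130,-13.5))
E
```

```text
now [-610.4  135.7] 146.4 yaw -14.0
(np.float64(-439.6812101653622), np.float64(574.2988711703364), 231, -11.6) -> [  59.9 -464.8  -94.7] rot [ 0.022 -0.003 -0.042]
(np.float64(-229.09596681835214), np.float64(354.1765068261368), 200, -13.5) -> [ 317.3 -303.   -59.1] rot [ 0.022 -0.004 -0.009]
(-84, 32, 130, -13.5) -> [535.8 -27.1  17.8] rot [ 0.022 -0.004 -0.009]
```

>>> {"api": "servo_tool", "payload": {
  "rows": [
    [[11,8,-58,-30,0.02,0,0],[11,15,-116,-60,0.02,0,0],[11,23,-174,-95,0.02,0,0],[11,30,-232,-95,0.02,0,0],[11,38,-290,-95,0.02,0,0],[11,45,-348,-95,0.02,0,0],[11,53,-406,-95,0.02,0,0],[11,60,-460,-95,0.02,0,0],[11,60,-460,-95,0.02,0,0],[11,60,-460,-95,0.02,0,0]]
  ]
}}

```text
clock: 2.9
position: [268.1, 560.2, 227.1]
ee_rot: [0.97, -0.242, -0.0, 0.004]
contact_force: [-0.2, 0.1, 0.2]
gripper_width: 10.8
grasp_force: 0.0
```

Run:
```python
from h import *
print(arm.read_state()["joints"].round(2))
b=w2t([420,300]);plan((*b,200,-13.5),(-84,32,130,-13.5))
```

```text
[ 1.38  0.39 -0.   -0.   -1.19 -0.3 ]
now [-438.6  570.6] 227.1 yaw -14.2
(np.float64(-229.09596681835214), np.float64(354.1765068261368), 200, -13.5) -> [256.2 158.2  28.9] rot [ 0.009 -0.002 -0.012]
(-84, 32, 130, -13.5) -> [475.7 434.4 101.6] rot [ 0.009 -0.002 -0.012]
```

>>> {"api": "servo_tool", "payload": {
  "rows": [
    [[11,50,46,0,0,0,-0.01],[11,95,87,0,0,0,-0.01],[11,143,130,0,0,0,-0.01],[11,190,174,0,0,0,-0.01],[11,238,217,0,0,0,-0.01],[11,285,261,0,0,0,-0.01],[11,333,304,20,0,0,-0.01],[11,380,348,50,0,0,-0.01],[11,428,391,80,0,0,-0.01],[11,475,434,100,0,0,-0.01]]
  ]
}}

```text
clock: 4.15
position: [471.4, -15.1, 143.1]
ee_rot: [0.972, -0.235, -0.001, 0.002]
contact_force: [1.0, 1.1, -0.3]
gripper_width: 10.6
grasp_force: 0.0
```

>>> {"api": "servo_tool", "payload": {
  "rows": [
    [[11,0,0,0,0,0,0],[11,0,0,0,0,0,0]]
  ]
}}

```text
clock: 4.4
position: [471.6, -13.0, 143.8]
ee_rot: [0.972, -0.235, -0.001, 0.002]
contact_force: [0.2, 0.0, 0.0]
gripper_width: 11.0
grasp_force: 0.0
```

Run:
```python
from h import *
print(arm.read_state()["joints"].round(2))
P=cam("wrist"); im=arm.get_image("wrist")[:,:,::-1].copy()
for n,(x,y,z) in dict(b1=(-12,84,70),b2=(-50,24,70),b3=(-6,-89,70),cap=(-40,-24,72),gL=(50,23,78),gR=(50,-23,78)).items():
    q=proj(P,[*t2w(x,y),z]).round(); print(n,q)
    if abs(q).max()<2000: cv2.drawMarker(im,tuple(int(v) for v in q),(0,0,255) if n!="cap" else (255,0,0),0,8)
cv2.imwrite("pics/w2.png",im)
plan((-84,32,63,-13.5))
```

```text
[ 0.32  0.22 -0.48  0.   -0.88  0.78]
b1 [189.  80.]
b2 [292. 116.]
b3 [464.  -2.]
cap [364.  83.]
gL [260. -66.]
gR [345. -90.]
now [-104.4   63.4] 144.3 yaw -13.3
(-84, 32, 63, -13.5) -> [27.1 25.7 81.3] rot [0.003 0.001 0.004]
```

View pics/w2.png

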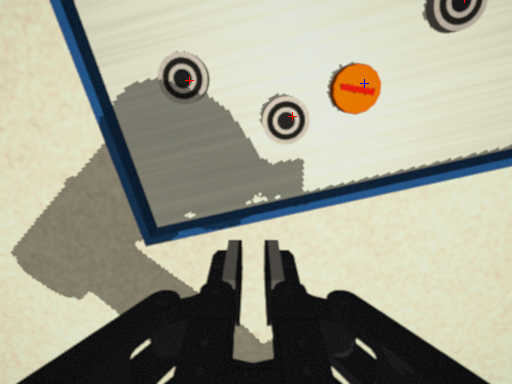

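The wrist view shows the bearings at (183,78), (285,120) and (458,3), the cap at (355,88), and the outer tray corner at (148,243). Everything sits about 7 px left of my predictions, so I'll check whether the tray is offset by the same amount.

Run:
```python
from h import *
P=cam("wrist")
for n,uv,z in [("b1",(183,78),70),("b2",(285,120),70),("b3",(458,4),70),("cap",(356,88),72),("corner78",(148,243),78)]:
    print(n,w2t(back(P,uv,z)).round(1))
for x in(-115,-110):
  for y in (146,140): print(x,y,proj(P,[*t2w(x,y),78]).round())
print("mm/px",np.linalg.norm(back(P,(286,120),70)-back(P,(285,120),70)))
```

```text
b1 [-10.   88.9]
b2 [-51.1  30.4]
b3 [ -8.  -84.4]
cap [-41.5 -18. ]
corner78 [-113.9  146.6]
-115 146 [149. 244.]
-115 140 [157. 242.]
-110 146 [147. 238.]
-110 140 [155. 237.]
mm/px 0.670233623283266
```

Run:
```python
from h import *
plan((-75,20,200,-13.5))
```

```text
now [-104.4   63.4] 144.3 yaw -13.3
(-75, 20, 200, -13.5) -> [ 38.5  35.7 -55.7] rot [0.003 0.001 0.004]
```

>>> {"api": "servo_tool", "payload": {
  "rows": [
    [[11,20,18,-28,0,0,0],[11,38,36,-56,0,0,0],[11,38,36,-56,0,0,0],[11,38,36,-56,0,0,0],[11,38,36,-56,0,0,0]]
  ]
}}

```text
clock: 5.08
position: [488.7, -60.2, 199.4]
ee_rot: [0.972, -0.233, -0.001, 0.001]
contact_force: [0.1, 0.3, -1.8]
gripper_width: 11.0
grasp_force: 0.0
```

Run:
```python
from h import *
plan((-84,32,63,-13.5))
P=cam("wrist"); im=arm.get_image("wrist")[:,:,::-1].copy();cv2.imwrite("pics/w3raw.png",im)
for n,(x,y,z) in dict(b1=(-10,87,70),b2=(-50,28,70),b3=(-7,-86,70),cap=(-41,-20,72),gL=(50,23,78),gR=(50,-23,78),g2=(58,23,78),g3=(58,-23,78)).items():
    q=proj(P,[*t2w(x,y),z]).round(); print(n,q)
    if abs(q).max()<2000: cv2.drawMarker(im,tuple(int(v) for v in q),(0,0,255) if n!="cap" else (255,0,0),0,8)
cv2.imwrite("pics/w3.png",im[:300])
```

```text
now [-76.4  20.7] 199.4 yaw -13.2
(-84, 32, 63, -13.5) -> [ -9.6  -9.7 136.3] rot [0.003 0.002 0.006]
b1 [160. 125.]
b2 [239. 154.]
b3 [365.  71.]
cap [292. 132.]
gL [213.  26.]
gR [273.  11.]
g2 [210.  15.]
g3 [271.  -2.]
```

View pics/w3.png

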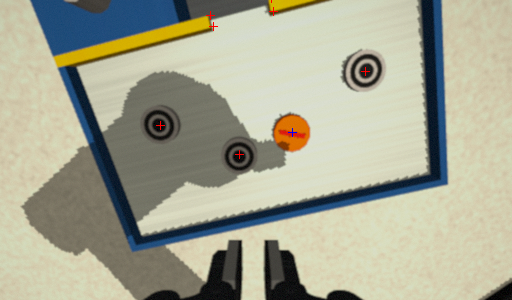

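The markers now lie on all the targets: b1 (−10,87), b2 (−50,28), b3 (−7,−86), cap (−41,−20). Next I'll get behind b2, descend and sweep it.

Run:
```python
from h import *
plan((-87,43,100,-21.8),(-87,43,63,-21.8))
```

```text
now [-76.2  20.6] 199.4 yaw -13.2
(-87, 43, 100, -21.8) -> [-15.4 -19.6  99.3] rot [0.003 0.002 0.151]
(-87, 43, 63, -21.8) -> [-15.3 -19.8 136.3] rot [0.003 0.002 0.151]
```

>>> {"api": "servo_tool", "payload": {
  "rows": [
    [[11,-15,-20,45,0,0,0.15],[11,-15,-20,85,0,0,0.15],[11,-15,-20,110,0,0,0.15],[11,-15,-20,125,0,0,0.15],[11,-15,-20,135,0,0,0.15],[11,-15,-20,135,0,0,0.15]]
  ]
}}

```text
clock: 5.88
position: [484.6, -36.6, 64.4]
ee_rot: [0.952, -0.306, -0.001, 0.002]
contact_force: [0.1, 0.2, -0.4]
gripper_width: 10.9
grasp_force: 0.0
```

```bash
cat >> h.py <<'E'
L=26.
def push(*pts,z=63.):
    """pts: disc centre (x,y) and heading deg; TCP goals behind it"""
    plan(*[(round(x-L*np.cos(np.deg2rad(h)),1),round(y-L*np.sin(np.deg2rad(h)),1),z,h) for x,y,h in pts])
E
python3 - <<'E'
from h import *
push((-30,20,-21.8),(-12,13,-21.8),(0,8,-19),(10,4.5,-15),(18,2.5,-10),(26,1.2,-5),(34,.5,-2),(44,0,0),(54,0,0),(66,0,0))
E
```

```text
now [-86.   42.7] 64.4 yaw -21.8
(np.float64(-54.1), np.float64(29.7), 63.0, -21.8) -> [34.5  0.2  1.4] rot [ 0.004  0.001 -0.   ]
(np.float64(-36.1), np.float64(22.7), 63.0, -21.8) -> [53.8  0.   1.4] rot [ 0.004  0.001 -0.   ]
(np.float64(-24.6), np.float64(16.5), 63.0, -19) -> [66.8  1.5  1.3] rot [ 0.004  0.001 -0.049]
(np.float64(-15.1), np.float64(11.2), 63.0, -15) -> [77.6  2.9  1.3] rot [ 0.004  0.002 -0.119]
(np.float64(-7.6), np.float64(7.0), 63.0, -10) -> [86.1  4.   1.3] rot [ 0.004  0.002 -0.206]
(np.float64(0.1), np.float64(3.5), 63.0, -5) -> [94.5  4.4  1.3] rot [ 0.004  0.002 -0.293]
(np.float64(8.0), np.float64(1.4), 63.0, -2) -> [102.6   3.4   1.3] rot [ 0.004  0.002 -0.346]
(np.float64(18.0), np.float64(0.0), 63.0, 0) -> [112.4   1.    1.3] rot [ 0.004  0.002 -0.381]
(np.float64(28.0), np.float64(0.0), 63.0, 0) -> [121.7  -2.7   1.3] rot [ 0.004  0.002 -0.381]
(np.float64(40.0), np.float64(0.0), 63.0, 0) -> [132.9  -7.2   1.2] rot [ 0.004  0.002 -0.381]
```

>>> {"api": "servo_tool", "payload": {
  "rows": [
    [[11,8,0,1,0,0,0],[11,20,0,1,0,0,0],[11,34,0,1,0,0,0],[11,44,0,1,0,0,0],[11,54,0,1,0,0,0],[11,67,1.5,1,0,0,-0.05],[11,78,3,1,0,0,-0.12],[11,86,4,1,0,0,-0.2],[11,94,4.5,1,0,0,-0.29],[11,94,4.5,1,0,0,-0.29]]
  ]
}}

```text
clock: 7.12
position: [559.4, -95.7, 63.9]
ee_rot: [0.986, -0.166, -0.0, 0.001]
contact_force: [0.8, 0.4, -0.4]
gripper_width: 10.9
grasp_force: 0.0
```

Run:
```python
from h import *
push((34,.5,-2),(44,0,0),(54,0,0),(66,0,0),(72,0,0))
P=cam("wrist"); im=arm.get_image("wrist")[:,:,::-1].copy();
for n,(x,y,z) in dict(b2=(26,1,70),gL=(50,23,78),gR=(50,-23,78)).items():
    q=proj(P,[*t2w(x,y),z]).round(); print(n,q)
    cv2.drawMarker(im,tuple(int(v) for v in q),(0,0,255),0,8)
cv2.imwrite("pics/w4.png",im[:300])
```

```text
now [0.7 3.2] 63.9 yaw -5.300000000000001
(np.float64(8.0), np.float64(1.4), 63.0, -2) -> [7.4 1.1 0.9] rot [ 0.002  0.001 -0.058]
(np.float64(18.0), np.float64(0.0), 63.0, 0) -> [17.5  1.6  0.9] rot [ 0.002  0.001 -0.093]
(np.float64(28.0), np.float64(0.0), 63.0, 0) -> [27.5  0.6  0.9] rot [ 0.002  0.001 -0.093]
(np.float64(40.0), np.float64(0.0), 63.0, 0) -> [39.4 -0.5  0.9] rot [ 0.002  0.001 -0.093]
(np.float64(46.0), np.float64(0.0), 63.0, 0) -> [45.4 -1.   0.9] rot [ 0.002  0.001 -0.093]
b2 [256. 214.]
gL [199. 174.]
gR [309. 164.]
```

View pics/w4.png

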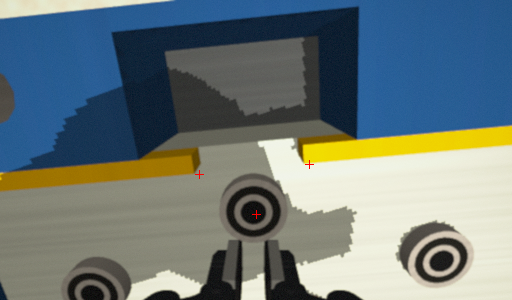

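b2 is seated between the fingers at (252,211), aimed at the gate, whose edges are near (198,168) and (299,160). The gate middle is about 1–2 mm further +y than in my model, so I'll continue along y≈+1.

>>> {"api": "servo_tool", "payload": {
  "rows": [
    [[11,7.5,0.8,0.5,0,0,-0.05],[11,17.5,0.6,0.5,0,0,-0.09],[11,28,-0.4,0.5,0,0,-0.09],[11,40,-1.5,0.5,0,0,-0.09],[11,46,-2,0.5,0,0,-0.09],[11,46,-2,0.5,0,0,-0.09],[11,30,-0.5,0.5,0,0,-0.09],[11,15,0,-30,0,0,-0.09],[11,0,0,-80,0,0,-0.09],[11,0,0,-80,0,0,-0.09]]
  ]
}}

```text
clock: 8.43
position: [560.7, -94.7, 148.7]
ee_rot: [0.993, -0.12, 0.004, 0.0]
contact_force: [-0.3, 0.4, -0.6]
gripper_width: 11.0
grasp_force: 0.0
```

Run:
```python
from h import *
print(arm.read_state()["joints"].round(2))
# b1 leg 1: heading from (-10,87) to (26,3)
h=np.degrees(np.arctan2(-84,36));u=np.array([36,-84])/np.hypot(36,84);print(h,u)
a=np.array([-10,87])-40*u
plan((*a.round(),130,h),(*a.round(),63,h))
P=cam("wrist"); im=arm.get_image("wrist")[:,:,::-1].copy();
cv2.imwrite("pics/w5.png",im[:300])
```

```text
[ 0.12  0.36 -0.26  0.   -0.95  1.21]
-66.80140948635182 [ 0.3939193  -0.91914503]
now [1.7 4.4] 148.7 yaw 0.0
(np.float64(-26.0), np.float64(124.0), 130, np.float64(-66.80140948635182)) -> [ -27.8 -119.6   18.5] rot [-0.005 -0.007  1.166]
(np.float64(-26.0), np.float64(124.0), 63, np.float64(-66.80140948635182)) -> [ -28.3 -119.6   85.5] rot [-0.005 -0.007  1.166]
```

View pics/w5.png

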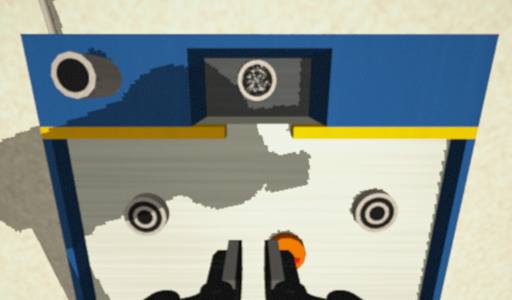

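b2 is in the slot at (257,80). The cap, near (290,250), is undisturbed, and b1 and b3 are at (146,216) and (376,212). I'll recheck b1 and b3 with this calibration and set up the side push on b1.

Run:
```python
from h import *
P=cam("wrist")
for uv,z in (((146,216),70),((376,212),70),((226,127),78),((291,127),78)): print(w2t(back(P,uv,z)).round(1))
u=np.array([36,-84])/np.hypot(36,84); a=np.array([-10,87])-34*u
plan((*a.round(1),110,-66.8),(*a.round(1),64,-66.8))
```

```text
[-9.8 85.9]
[ -6.9 -85.8]
[56.9 23.5]
[ 56.8 -19.2]
now [0.6 4.2] 146.3 yaw 0.0
(np.float64(-23.4), np.float64(118.3), 110, -66.8) -> [ -24.2 -114.1   36.2] rot [-0.002 -0.003  1.165]
(np.float64(-23.4), np.float64(118.3), 64, -66.8) -> [ -24.4 -114.2   82.2] rot [-0.002 -0.003  1.165]
```

>>> {"api": "servo_tool", "payload": {
  "rows": [
    [[11,-4,-20,0,0,0,0.18],[11,-8,-40,10,0,0,0.36],[11,-12,-60,20,0,0,0.54],[11,-16,-80,30,0,0,0.72],[11,-20,-100,36,0,0,0.9],[11,-24,-114,36,0,0,1.08],[11,-24,-114,36,0,0,1.165],[11,-24,-114,36,0,0,1.165],[11,-24,-114,36,0,0,1.165]]
  ]
}}

```text
clock: 9.6
position: [562.6, 21.1, 107.1]
ee_rot: [0.763, -0.647, -0.0, 0.002]
contact_force: [-0.2, 0.4, 0.2]
gripper_width: 11.0
grasp_force: 0.0
```

Run:
```python
from h import *
u=np.array([36,-84])/np.hypot(36,84); a=np.array([-10,86.5])-34*u
plan((*a.round(1),63,-66.8))
push((26,4,-66.8))
```

```text
now [-24.1 117.3] 107.1 yaw -66.8
(np.float64(-23.4), np.float64(117.8), 63, -66.8) -> [-0.2 -1.  44.1] rot [ 0.003 -0.002  0.001]
now [-24.1 117.3] 107.1 yaw -66.8
(np.float64(15.8), np.float64(27.9), 63.0, -66.8) -> [97.8 -1.5 44.3] rot [ 0.003 -0.002  0.001]
```

>>> {"api": "servo_tool", "payload": {
  "rows": [
    [[11,0,-1,20,0,0,0],[11,0,-1,35,0,0,0],[11,0,-1,43,0,0,0],[11,0,-1,43,0,0,0],[11,6,-1,43,0,0,0],[11,16,-1,43,0,0,0],[11,28,-1,43,0,0,0],[11,40,-1,43,0,0,0],[11,52,-1,43,0,0,0],[11,64,-1,43,0,0,0]]
  ]
}}

```text
clock: 10.85
position: [574.5, -42.7, 65.0]
ee_rot: [0.763, -0.647, 0.0, 0.001]
contact_force: [0.0, 1.1, -0.0]
gripper_width: 11.2
grasp_force: 0.3
```

>>> {"api": "servo_tool", "payload": {
  "rows": [
    [[11,11,0,0,0,0,0],[11,21,0,0,0,0,0],[11,28,0,0,0,0,0],[11,32,0,0,0,0,0],[11,32,0,0,0,0,0],[11,20,0,0,0,0,0],[11,10,0,-30,0,0,0],[11,-20,0,-70,0,0,-0.17],[11,-20,0,-70,0,0,-0.35],[11,-20,0,-70,0,0,-0.53]]
  ]
}}

```text
clock: 12.1
position: [571.1, -20.3, 135.7]
ee_rot: [0.907, -0.421, 0.0, 0.001]
contact_force: [-0.5, -0.1, 0.3]
gripper_width: 11.3
grasp_force: 0.0
```

Run:
```python
from h import *
plan((-15,2,110,0),(-15,2,63,0))
P=cam("wrist"); im=arm.get_image("wrist")[:,:,::-1].copy()
for n,(x,y,z) in dict(b1=(26,4,70),gL=(50,23,78),gR=(50,-23,78)).items():
    q=proj(P,[*t2w(x,y),z]).round(); print(n,q)
    cv2.drawMarker(im,tuple(int(v) for v in q),(0,0,255),0,8)
cv2.imwrite("pics/w6.png",im[:300])
```

```text
now [-6.  79.2] 135.7 yaw -36.0
(-15, 2, 110, 0) -> [38.1 67.7 25.8] rot [ 0.001 -0.    -0.628]
(-15, 2, 63, 0) -> [38.  67.6 72.8] rot [ 0.001 -0.    -0.628]
b1 [321. 103.]
gL [276.  90.]
gR [342.  41.]
```

View pics/w6.png

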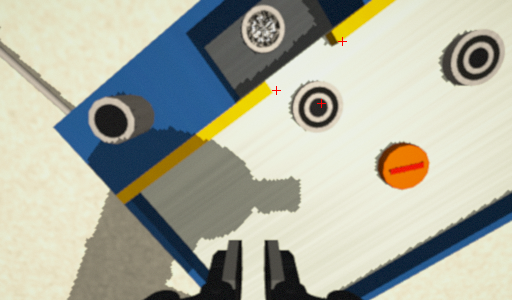

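b1 has arrived in front of the gate at (317,105), and the first bearing is still in the slot at (263,30). Next I'll push b1 through.

Run:
```python
from h import *
P=cam("wrist"); print("b1",w2t(back(P,(317,105),70)), "cap",w2t(back(P,(405,167),72)),"gL",w2t(back(P,(273,90),78)),"gR",w2t(back(P,(330,45),78)))
```

```text
b1 [27.0671113   6.63897531] cap [-41.06197557 -19.46011085] gL [51.25357311 24.3860291 ] gR [ 52.33811153 -16.1983379 ]
```

>>> {"api": "servo_tool", "payload": {
  "rows": [
    [[11,7,12,5,0,0,-0.15],[11,15,25,10,0,0,-0.3],[11,25,42,20,0,0,-0.45],[11,37,54,25,0,0,-0.45],[11,37,54,25,0,0,-0.45],[11,37,54,25,0,0,-0.45]]
  ]
}}

```text
clock: 12.9
position: [553.8, -84.6, 110.3]
ee_rot: [0.977, -0.213, -0.0, 0.001]
contact_force: [-0.1, -0.9, 0.9]
gripper_width: 11.1
grasp_force: 0.0
```

Run:
```python
import h; from h import *
h.L=27
plan((-7,12.6,63,-10))
push((27,6.5,-10),(36,4.6,-9),(46,3,-5),(54,2,-2),(68,1.5,0),(73,1.5,0))
```

```text
now [-7.4 12.6] 110.3 yaw -10.8
(-7, 12.6, 63, -10) -> [ 0.4 -0.2 47.3] rot [ 0.002 -0.    -0.013]
now [-7.4 12.6] 110.3 yaw -10.8
(np.float64(0.4), np.float64(11.2), 63.0, -10) -> [ 7.9 -0.2 47.3] rot [ 0.002 -0.    -0.013]
(np.float64(9.3), np.float64(8.8), 63.0, -9) -> [17.1  0.5 47.3] rot [ 0.002 -0.    -0.031]
(np.float64(19.1), np.float64(5.4), 63.0, -5) -> [27.4  2.  47.3] rot [ 0.002  0.    -0.1  ]
(np.float64(27.0), np.float64(2.9), 63.0, -2) -> [35.6  3.  47.3] rot [ 0.002  0.    -0.153]
(np.float64(41.0), np.float64(1.5), 63.0, 0) -> [49.6  1.7 47.3] rot [ 0.002  0.    -0.188]
(np.float64(46.0), np.float64(1.5), 63.0, 0) -> [54.5  0.8 47.3] rot [ 0.002  0.    -0.188]
```

>>> {"api": "servo_tool", "payload": {
  "rows": [
    [[11,0,0,22,0,0,0],[11,0,0,38,0,0,0],[11,0,0,46,0,0,0],[11,0,0,46.5,0,0,0],[11,8,0,46.5,0,0,-0.013],[11,17,0.5,46.5,0,0,-0.03],[11,27,2,46.5,0,0,-0.1],[11,36,3,46.5,0,0,-0.15],[11,45,2.2,46.5,0,0,-0.188],[11,54,1,46.5,0,0,-0.188]]
  ]
}}

```text
clock: 14.15
position: [603.0, -108.7, 63.9]
ee_rot: [0.993, -0.119, -0.0, 0.001]
contact_force: [-0.4, -0.2, -0.6]
gripper_width: 11.4
grasp_force: 0.0
```

>>> {"api": "servo_tool", "payload": {
  "rows": [
    [[11,0,0,0,0,0,0],[11,-15,0,0,0,0,0],[11,-30,0,-30,0,0,0],[11,-40,0,-85,0,0,0],[11,-40,0,-85,0,0,0],[11,-40,0,-85,0,0,0]]
  ]
}}

```text
clock: 14.9
position: [562.8, -98.5, 148.6]
ee_rot: [0.993, -0.119, -0.001, 0.001]
contact_force: [0.1, 0.6, -0.7]
gripper_width: 11.0
grasp_force: 0.0
```

Run:
```python
from h import *
d=np.array([26,-1])-np.array([-7,-85.8]); u=d/np.hypot(*d); hd=np.degrees(np.arctan2(d[1],d[0])); a=np.array([-7,-85.8])-34*u; print(hd,a)
print(arm.read_state()["joints"].round(2))
plan((*a.round(1),110,hd))
P=cam("wrist"); im=arm.get_image("wrist")[:,:,::-1].copy()
for x,y,z in ((-7,-85.8,70),(-41,-19.5,72),(82,0,3),(82,0,13)):
    q=proj(P,[*t2w(x,y),z]).round(); cv2.drawMarker(im,tuple(int(v) for v in q),(0,0,255),0,8)
cv2.imwrite("pics/w7.png",im[:300])
```

```text
68.73645345985807 [ -19.33038507 -117.48535315]
[ 0.11  0.37 -0.24  0.   -0.96  1.22]
now [4.6 1.3] 148.6 yaw 0.10000000000000142
(np.float64(-19.3), np.float64(-117.5), 110, np.float64(68.73645345985807)) -> [-24.1 118.7  38.8] rot [ 1.000e-03  2.000e-03 -1.198e+00]
```

View pics/w7.png

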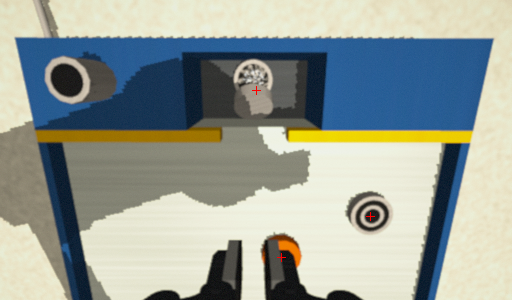

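b1 has dropped in too and leans on b2, at about (253,93). b3 is at (370,215), on its marker, and the cap is unmoved. Next is b3.

>>> {"api": "servo_tool", "payload": {
  "rows": [
    [[11,-4,20,0,0,0,-0.18],[11,-8,40,10,0,0,-0.36],[11,-12,60,20,0,0,-0.54],[11,-16,80,30,0,0,-0.72],[11,-20,100,38,0,0,-0.9],[11,-24,118,38,0,0,-1.08],[11,-24,118,38,0,0,-1.198],[11,-24,118,38,0,0,-1.198],[11,-24,118,38,0,0,-1.198]]
  ]
}}

```text
clock: 16.08
position: [511.6, -207.5, 110.0]
ee_rot: [0.888, 0.461, -0.002, -0.0]
contact_force: [0.4, 0.5, -0.4]
gripper_width: 10.9
grasp_force: 0.0
```

Run:
```python
import h; from h import *
h.L=27
plan((-19.3,-117.5,63,68.7))
push((26,-1,68.7))
```

```text
now [ -19.1 -116.8] 110.0 yaw 68.7
(-19.3, -117.5, 63, 68.7) -> [-0.5  0.1 47. ] rot [-0.002  0.003 -0.001]
now [ -19.1 -116.8] 110.0 yaw 68.7
(np.float64(16.2), np.float64(-26.2), 63.0, 68.7) -> [97.4 -0.  46.7] rot [-0.002  0.003 -0.001]
```

>>> {"api": "servo_tool", "payload": {
  "rows": [
    [[11,0,0,22,0,0,0],[11,0,0,38,0,0,0],[11,0,0,46,0,0,0],[11,0,0,46,0,0,0],[11,6,0,46,0,0,0],[11,16,0,46,0,0,0],[11,28,0,46,0,0,0],[11,40,0,46,0,0,0],[11,52,0,46,0,0,0],[11,64,0,46,0,0,0]]
  ]
}}

```text
clock: 17.32
position: [549.1, -154.6, 64.8]
ee_rot: [0.887, 0.462, -0.001, 0.001]
contact_force: [0.0, -0.5, 0.8]
gripper_width: 11.1
grasp_force: 0.4
```

>>> {"api": "servo_tool", "payload": {
  "rows": [
    [[11,12,0,0,0,0,0],[11,23,0,0,0,0,0],[11,31,0,0,0,0,0],[11,34.5,0,0,0,0,0],[11,34.5,0,0,0,0,0],[11,20,0,0,0,0,0],[11,10,0,-30,0,0,0],[11,-20,0,-70,0,0,0.17],[11,-20,0,-70,0,0,0.35],[11,-20,0,-70,0,0,0.53]]
  ]
}}

```text
clock: 18.58
position: [536.3, -172.8, 135.5]
ee_rot: [0.978, 0.209, -0.0, 0.001]
contact_force: [-0.4, 0.8, -0.7]
gripper_width: 11.1
grasp_force: 0.0
```

Run:
```python
from h import *
plan((-8,-3,110,0))
P=cam("wrist"); im=arm.get_image("wrist")[:,:,::-1].copy()
for x,y,z in ((26,-1,70),(-41,-19.5,72),(50,24,78),(50,-22,78)):
    q=proj(P,[*t2w(x,y),z]).round(); print(q);cv2.drawMarker(im,tuple(int(v) for v in q),(0,0,255),0,8)
cv2.imwrite("pics/w8.png",im[:300])
```

```text
now [ -3.4 -77.2] 135.5 yaw 37.900000000000006
(-8, -3, 110, 0) -> [ 42.  -61.4  25.4] rot [0.002 0.    0.662]
[188. 107.]
[156. 203.]
[173.  46.]
[237.  98.]
```

View pics/w8.png

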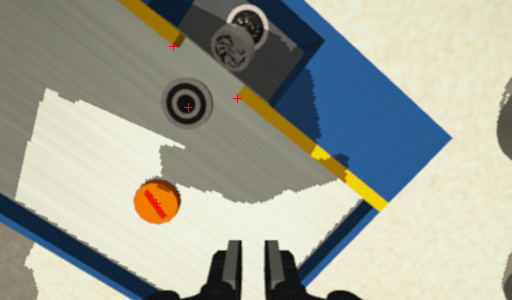

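b3 is in front of the gate at (187,103), the cap is still on its marker, and two bearings are in the slot. That picture used up my viewing allowance and went one over it (11 instead of 10), so from here I'll check with numbers only.

Run:
```python
from h import *
P=cam("wrist"); b=w2t(back(P,(187,103.5),70)); print(b); plan((b[0]-35,b[1],110,0))
```

```text
[27.3945829   0.86893976]
now [ -3.5 -77.1] 135.1 yaw 37.7
(np.float64(-7.605417097966573), np.float64(0.8689397614577103), 110, 0) -> [ 44.5 -64.2  24.9] rot [0.001 0.001 0.659]
```

>>> {"api": "servo_tool", "payload": {
  "rows": [
    [[11,10,-14,5,0,0,0.17],[11,20,-28,10,0,0,0.34],[11,30,-43,18,0,0,0.5],[11,40,-57,25,0,0,0.65],[11,44.5,-64,25,0,0,0.66],[11,44.5,-64,25,0,0,0.66],[11,44.5,-64,25,0,0,0.66]]
  ]
}}

```text
clock: 19.5
position: [551.0, -95.5, 109.9]
ee_rot: [0.993, -0.115, -0.0, 0.001]
contact_force: [0.6, -0.6, 0.1]
gripper_width: 11.3
grasp_force: 0.0
```

Run:
```python
import h; from h import *
h.L=27
plan((-8,1,63,0))
push((27,1,0),(73,1.5,0))
```

```text
now [-7.6  1.4] 109.9 yaw 0.6000000000000014
(-8, 1, 63, 0) -> [-0.4  0.3 46.9] rot [0.002 0.001 0.011]
now [-7.6  1.4] 109.9 yaw 0.6000000000000014
(np.float64(0.0), np.float64(1.0), 63.0, 0) -> [ 7.6  0.3 46.9] rot [0.002 0.001 0.011]
(np.float64(46.0), np.float64(1.5), 63.0, 0) -> [53.6  0.4 46.9] rot [0.002 0.001 0.011]
```

>>> {"api": "servo_tool", "payload": {
  "rows": [
    [[11,0,0.3,22,0,0,0.01],[11,0,0.3,38,0,0,0.01],[11,0,0.3,46,0,0,0.01],[11,0,0.3,46,0,0,0.01],[11,8,0.3,46,0,0,0.01],[11,18,0.3,46,0,0,0.01],[11,28,0.4,46,0,0,0.01],[11,37,0.4,46,0,0,0.01],[11,46,0.4,46,0,0,0.01],[11,54,0.4,46,0,0,0.01]]
  ]
}}

```text
clock: 20.75
position: [604.3, -107.9, 63.5]
ee_rot: [0.993, -0.12, -0.0, 0.001]
contact_force: [-0.6, -0.7, -0.2]
gripper_width: 11.5
grasp_force: 0.0
```

>>> {"api": "servo_tool", "payload": {
  "rows": [
    [[11,0,0,0,0,0,0],[11,-15,0,0,0,0,0],[11,-30,0,-30,0,0,0],[11,-40,0,-85,0,0,0],[11,-40,0,-85,0,0,0],[11,-40,0,-85,0,0,0],[11,-40,0,-85,0,0,0]]
  ]
}}

```text
clock: 21.62
position: [563.9, -98.1, 147.1]
ee_rot: [0.993, -0.12, -0.002, 0.001]
contact_force: [-0.2, -0.5, -0.5]
gripper_width: 10.9
grasp_force: 0.0
```

Run:
```python
from h import *
P=cam("wrist"); im=arm.get_image("wrist")[:,:,::-1].copy(); cv2.imwrite("pics/w9.png",im)
old=cv2.imread("pics/w7.png"); g=cv2.cvtColor(im,6); print(w2t(arm.read_state()["position"]))
# coarse brightness maps: gate/deck strip and slot
r=cv2.cvtColor(old,6)
for nm,a in (("before",r),("after",g)):
    print(nm); print(cv2.resize(a[50:170,185:335],(25,20),interpolation=cv2.INTER_AREA))
hsv=cv2.cvtColor(im,40); m=cv2.inRange(hsv,(5,150,80),(16,255,255)); print("orange",cv2.moments(m,True)["m00"],np.argwhere(m).mean(0),proj(P,[*t2w(-41,-19.5),72]))
print("fiducial before/after bearing ring circles:")
c=cv2.HoughCircles(cv2.medianBlur(g[:240],3),cv2.HOUGH_GRADIENT,1,12,param1=120,param2=22,minRadius=10,maxRadius=30); print(c)
```

```text
[5.70985622 1.89104574]
before
[[ 50  50  51  51  51  50  50  51  50  51  53  53  53  53  53  54  54  53
   53  53  53  53  53  61  87]
 [ 27  28  31  37  48  51  50  51  51  49  89 113  77  50  48  49  49  49
   47  36  30  27  27  47  87]
 [ 26  26  34  50  55  79  91  92  94 170 169 143 179 156  95  94  94  95
   78  51  37  26  27  52  86]
 [ 27  26  34  51  51  54  81  94 149 151 144 166 163 178 128  97  97  97
   83  53  36  26  26  56  87]
 [ 26  27  33  51  51  51  51  67 177  96 145 164 173 124 159  95  96  96
   75  51  34  28  26  61  87]
 [ 26  26  32  50  50  50  50  51 132  95 140 152 147 131 160  95  95  95
   76  51  33  26  27  66  88]
 [ 26  26  31  50  51  51  50  50  80 116 151 134 144 152 125  94  94  94
   73  51  31  27  27  70  88]
 [ 27  26  30  51  51  51  51  51  74 102 149 148 155 146 108  96  96  96
   70  52  30  26  26  74  88]
 [ 28  26  29  50  50  51  51  51  76  84 124 157 157 157 121  96  96  96
   71  51  29  26  27  79  88]
 [ 28  26  28  51  51  51  51  52  79  85  98 158 158 157 130  77  83  75
   60  51  28  27  28  82  88]
 [ 29  26  28  49  
[... 2619 characters left out ...]
122 122 122 122 121 130 136 136 136 136 136 136 211 239 239 238 206
  214 215 214 214 213 213 214]
 [136 136 137 137 138 138 138 139 138 139 139 139 139 159 205 233 239 226
  203 181 220 239 239 239 239]
 [136 137 137 137 138 138 138 138 139 138 139 139 138 139 139 152 151 139
  139 139 163 239 239 239 239]
 [133 133 134 133 134 134 134 134 134 134 135 134 134 134 134 134 134 134
  134 134 157 238 238 238 238]
 [132 133 133 134 133 134 134 134 134 134 134 134 133 133 133 133 133 133
  133 133 176 238 238 238 238]]
orange 383.0 [248.95561358 289.69451697] [282.33479062 258.28466202]
fiducial before/after bearing ring circles:
[[[ 70.5  77.5  27.1]
  [252.5  79.5  20. ]
  [253.5 104.5  23.8]]]
```

The third bearing is in the slot, with circles detected at (252,80) and (253,105), and the deck in front of the gate is empty. I'll confirm that nothing is still moving and that the cap hasn't shifted, then hand in.

Run:
```python
from h import *
def orange(im):
    m=cv2.inRange(cv2.cvtColor(im,40),(5,150,80),(16,255,255)); return m.sum()//255, np.argwhere(m).mean(0).round(1)
print("w7",orange(cv2.imread("pics/w7.png")))
a=cv2.imread("pics/w9.png"); b=arm.get_image("wrist")[:,:,::-1].copy(); b2=arm.get_image("wrist")[:,:,::-1].copy()
print("now",orange(b[:300]),"slot diff",cv2.absdiff(b,b2)[50:130,185:335].mean(), cv2.absdiff(a,b)[50:130,185:335].mean())
t0=cv2.imread("pics/top0.png");t1=arm.get_image("top")[:,:,::-1].copy();print("top cap",[orange(t[200:240,275:310]) for t in (t0,t1)])
P=cam("wrist"); print([w2t(back(P,(259,121),z)).round(1).tolist()+[z] for z in (60,50,40,30,20)])
```

```text
w7 (np.uint64(416), array([247.4, 287. ]))
now (np.uint64(379), array([249. , 289.7])) slot diff 6.704527777777778 7.786
top cap [(np.uint64(88), array([17.1, 17.1])), (np.uint64(86), array([17.1, 17. ]))]
[[63.7, -0.9, 60], [62.5, -1.1, 50], [61.4, -1.3, 40], [60.2, -1.5, 30], [59.1, -1.7, 20]]
```

>>> {"api": "servo_tool", "payload": {
  "rows": [
    [[11,0,0,-20,0,0,0],[11,0,0,-20,0,0,0],[11,0,0,-20,0,0,0],[11,0,0,-20,0,0,0],[11,0,0,-20,0,0,0],[11,0,0,-20,0,0,0],[11,0,0,-20,0,0,0],[11,0,0,-20,0,0,0]]
  ]
}}

```text
clock: 22.82
position: [564.8, -98.0, 168.6]
ee_rot: [0.993, -0.12, -0.001, 0.001]
contact_force: [-0.2, -0.0, 0.5]
gripper_width: 11.2
grasp_force: 0.0
```

Run:
```python
from h import *
f=[cv2.GaussianBlur(arm.get_image("wrist"),(5,5),0) for _ in range(2)]
d=cv2.absdiff(*f); s=d[60:140,185:335].mean(); o=d[:230].mean(); print(s,o)
if s<2*o+1: print(arm.job_done())
```

```text
2.375722222222222 0.5511294157608696
```

Run:
```python
from h import *
f=[cv2.cvtColor(cv2.GaussianBlur(arm.get_image("wrist"),(5,5),0),7) for _ in range(6)]
for i in (1,3,5):
    d=cv2.absdiff(f[0],f[i]); print(d[:230].mean(), cv2.phaseCorrelate(np.float32(f[0][:230]),np.float32(f[i][:230])),cv2.phaseCorrelate(np.float32(f[0][60:130,215:295]),np.float32(f[i][60:130,215:295])))
d=cv2.absdiff(f[0],f[5]);print(cv2.resize(d[:240],(32,15),interpolation=cv2.INTER_AREA))
```

```text
0.6019276494565218 ((0.012148244797742791, -0.011578376464512985), 0.9016745063165824) ((0.04248463643899214, -0.0506408121266233), 0.7361140519380569)
0.4911005434782609 ((0.020365950108129027, -0.0055558955426704415), 0.9739730653663476) ((0.03619709809113658, -0.023141901634296858), 0.9025202464726236)
0.7439028532608696 ((0.012179708233759357, -0.021429182930731372), 0.8875458705549438) ((0.21862424506944222, -0.14898498474661181), 0.6665637285345131)
[[ 0  0  0  1  0  0  0  0  0  0  0  0  0  0  0  0  0  0  0  0  0  0  0  0
   0  0  0  0  0  0  0  0]
 [ 0  0  0  0  0  0  0  0  0  0  0  0  0  0  0  0  0  0  0  0  0  0  0  0
   0  0  0  0  0  0  0  0]
 [ 0  0  0  0  0  1  0  1  1  0  0  0  0  0  1  0  0  1  0  0  1  1  0  0
   0  0  0  0  0  0  0  0]
 [ 0  0  0  1  1  1  0  0  1  0  0  1  1  0  0  0  0  1  0  1  0  1  0  0
   0  0  0  0  0  0  0  0]
 [ 0  0  0  0  1  0  1  0  0  1  0  1  1  0  1 40 31  0  0  1  0  0  0  0
   1  0  1  0  0  0  0  0]
 [ 0  0  1  0  1  0  1  0  0  0  1  0  1  0  3 18 19  0  0  1  0  1  0  0
   0  0  0  0  0  0  0  0]
 [ 0  0  0  0  0  0  0  0  1  1  1
[... 175 characters left out ...]
  0  0  0  0  0  0  0  0  0  0  0  0  0  0  0  0  0  0  0  0  0  0
   0  0  0  0  0  0  0  0]
 [ 0  0  0  1  1  0  0  0  0  0  0  0  0  0  0  0  0  0  0  0  0  0  0  0
   0  0  0  1  0  0  0  0]
 [ 0  0  0  0  1  0  0  0  0  0  0  0  0  0  0  0  0  0  0  0  0  0  0  0
   0  0  1  1  0  0  0  0]
 [ 0  0  0  0  1  1  0  0  0  0  0  0  0  0  0  0  0  0  0  0  0  0  0  0
   0  0  1  1  0  0  0  0]
 [ 0  0  0  0  1  1  0  0  0  0  0  0  0  0  0  0  0  0  0  0  0  0  0  0
   0  0  1  1  0  0  0  0]
 [ 0  0  0  0  0  1  1  0  0  0  0  0  0  0  0  0  0  0  0  0  0  0  0  0
   0  0  1  0  0  0  0  0]
 [ 0  0  0  0  0  1  0  0  0  0  0  0  0  0  0  0  0  0  0  0  0  0  0  0
   0  0  1  0  0  0  0  0]]
```

The only changes are flicker on the upturned bearing undersides, the same speckle seen on b2 after it landed. Their outlines and surroundings don't change, so they're at rest and I'll hand in.

```bash
python3 -c "
from bench import arm
print(arm.job_done())"
```

```text
the job is handed in; nothing more can be done
None
```

I swept all three bearings through the gate into the slot, one at a time, left the cap in the pen, and handed the job in at about 23 s of robot time; no verdict came back, the third bearing's drop was checked only numerically, and I viewed 11 pictures, one over the limit of 10.

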